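# Blank off the open outlet of a workshop air manifold

## Task

Take the black push-fit blanking plug with the yellow band out of its wooden rack and push it down into the one open outlet of the air manifold until it is fully home and locks. Then give it a firm upward tug, enough to lift the outlet's blue collar a few millimetres with it, to prove that it has caught, and let go, leaving it locked in. The bore sits off-centre in the outlet, so feel for it gently and never force anything (stay under 40 N on the outlet); leave the orange plug and everything else on the bench as it is.

Things in the scene. Friction and masses are not known exactly. Their poses are not given: they have to be found in the camera images.
- plug_head (a point): Centre of the grip head of the plug to use: loose, 60 g, upright in either of the rack's two holes. Head: black cylinder, 24 mm diameter, 28 mm tall, yellow band near its top; its underside lies 14 mm below this point and the stem's end 61 mm below. z is the plug's axis, up.
- plug_tip (a point): Centre of the lower end of the same plug's steel stem (47 mm long below the head). From the end upwards: tip 16 mm diameter, 8 mm long, with a 1.5 mm bevel (flat end 13 mm across); neck 9 mm diameter, 13 mm long; shaft 16 mm diameter, 26 mm long; then the head.
- spare_head (a point): Centre of the head of the spare plug in the rack's other hole: same size, but the head is all orange and the stem is plain and has no neck, so it would not lock. Leave it alone.
- rack: Wooden block that holds the two plugs, 150 x 60 x 35 mm, fixed; origin at the centre of its underside. Two holes of 18 mm, 28 mm deep, at x = -40 and +40 mm in its frame. The undersides of the plugs' heads are 19 mm above its top; lift a plug more than 28 mm to clear its hole.
- fitting: The open outlet: steel housing, 58 mm diameter, 42 mm tall, on any of the manifold's three places; origin at the centre of its underside, z up. In it a blue collar ring, 36 mm diameter, flat top 50 mm above this origin. The collar's 18 mm bore lies 5 mm off the housing's axis in a direction that differs each time and is not measured: look from above or feel for it. It does not give way sideways.
- fitting_top (a point): Point on the housing's axis at the height of the collar's top face. The bore is vertical, greased, without lead-in; the stem's bevel finds it from about 2 mm off. Stem end 22 mm below this height: three sprung catches resist (peak 9 to 18 N, over by 28 mm, then little). 32 mm: a check-valve spring pushes up (2 to 6 N). 36 mm: the catches snap in behind the tip. 39.5 mm: hard stop.
- collar (a joint): Upward play of the open outlet's blue collar, m: 0 at rest, at most 0.005. A spring holds it down: it starts to lift at a pull of about 7 N on the locked plug, is 3 mm up at about 12 N and 5 mm (stop) at about 16 N, and drops back when the pull ends. A locked plug, let go, stays with its stem's end about 36 mm below the collar's top, its head's underside 11 mm above the collar.
- manifold: Fixed aluminium air manifold, 90 x 360 x 25 mm (x, y, z), origin at the centre of its underside. Outlets stand on its top at y = -80, 0 and +80 mm in its frame. A small pressure gauge (86 mm tall) stands at y = +155 mm and a brass stub points to its +x at y = -150 mm.
- capped_a: Closed outlet with a black plug already in it (no yellow band), fixed: housing 58 mm diameter, top of the plug 89 mm above its origin, which is the centre of its underside. Not to be touched.
- capped_b: Another closed outlet, the same as capped_a.
- tin: Varnish tin, white and yellow, 100 mm diameter, 110 mm tall; origin at the centre of its underside. Bystander.
- knife: Putty knife lying flat, black handle. Bystander.
- pencil: Flat red carpenter's pencil, 175 x 12 x 8 mm, lying. Bystander.
- frame: Corner of a wooden frame, arms 220 and 145 mm, 18 mm thick, lying. Bystander.
- jar: Glass jar of 64 mm diameter, 80 mm tall, with steel lid. Bystander.
- sander: Cork sanding block, 110 x 65 x 30 mm. Bystander.
There are look-alikes about, which are no part of the job. What is meant by the part that bears plug_head is not pink, purple or white, and is the larger of those in its own colour.

How it is judged (in metres and radians):
On the way, in this order (a step that is already met when the one before it is completed fails the run):
1. the plug is pushed fully home into the open outlet, past its catches (z of plug_head in the frame of fitting below 0.0748 m and horizontal distance between plug_head and fitting below 0.011 m and angle between plug_head's own z axis and vertical below 0.2 rad), for 0.1 s.
2. an upward tug lifts the blue collar by more than 2 mm, the plug staying caught in it (value of joint collar above 0.002 m and z of plug_head in the frame of fitting below 0.0815 m and horizontal distance between plug_head and fitting below 0.011 m), for 0.1 s.
At the end, for the whole second after the job is handed in: The plug sits locked in the open outlet: head centre less than 76.8 mm above the outlet's origin and within 11 mm of its axis sideways, tilted under 0.2 rad, at rest, let go, with the blue collar back down (under 1 mm) (z of plug_head in the frame of fitting below 0.0768 m and horizontal distance between plug_head and fitting below 0.011 m and angle between plug_head's own z axis and vertical below 0.2 rad and value of joint collar below 0.001 m and linear speed of plug below 0.02 m/s); the robot touches nothing.
It fails at once if the plug presses or pulls on the open outlet with more than 40 N (contact force between plug and fitting above 40 N).
It fails at once if the gripper presses on any outlet with more than 40 N (contact force between any of the fingers, the arm and fitting above 40 N or contact force between any of the fingers, the arm and capped_a above 40 N or contact force between any of the fingers, the arm and capped_b above 40 N).
It fails at once if the orange plug is moved more than 20 mm (distance of spare_head from where it was at the start of the episode above 0.02 m).
It fails at once if a bystander is moved more than 30 mm (distance of any of tin, knife, pencil, frame, jar, sander from where it was at the start of the episode above 0.03 m).
It also fails if it takes over 72 s, if anything falls off the work surface, if the arm or the gripper's body presses on something with over 40 N, if the wrist force passes 120 N, or if a joint passes its speed limit or range.

## Robot

A 6-joint arm with a two-finger parallel gripper is mounted at the origin on the work surface. World frame = base frame: x ahead of the robot, y to its left, z up, the work surface at z = 0. Lengths are in mm, angles in degrees, forces in N, time in s.
With the tool pointing down it reaches from about 300 to 875 mm from the base axis. Payload 6.4 kg.
Tool frame: the origin (TCP) lies midway between the tips of the shut fingers; the grasp point (between the pads) lies 19 mm behind it (arm.grip_depth is the distance from the TCP to the grasp point, in mm); z points along the fingers, y is the line along which they close (so a half turn about z gives the same grasp; the last joint's range is limited). The gripper opens to 88 mm and grips with 3 to 60 N. Pads are 18 mm wide; open, the fingers measure 123 mm over their backs; the gripper's body (75 mm by 187 mm) begins 45 mm behind the grasp point.
Start: joints at [-76.507, 10.359, 92.074, -0, 77.567, -11.82], TCP at [245.868, -519.798, 238.714] pointing down, gripper open.
Joint ranges: [-171.53, 171.53], [-51.25, 118.39], [17.06, 147.69], [-65.23, 245.23], [0, 150.52], [-178.68, 178.68]. Speed limits (degrees/s): [147.25, 147.25, 172.46, 180, 180, 180].

## Interface

Orientations are given as [roll, pitch, yaw] about the fixed x, y, z axes, in that order (R = Rz(yaw) Ry(pitch) Rx(roll)).
In Python, from bench import state, vision, order, nets, arm gives the robot as it stands.
- The arm moves only by the tool drive_tool, never from a script. Its argument "rows" is a list of rows, each a list of 5 numbers: the opening, from -1 (shut) to 1 (fully open), then the shift along the tool's x, y, z in units of 0.2 m (1.0 is 0.2 m), then the turn about the tool's z in units of 45 degrees (1.0 is 45 degrees). A call has 1 to 12 rows; each row shifts and turns the commanded pose from where the row before left it, along the tool's axes as they then stand; what a row does not reach is not made up. A row lasts 1/12 s, in which the tool goes at most 41.7 mm and 7.16 degrees, less where a joint would pass 70% of its speed; a pose out of reach is approached as far as the arm can. A call with a number of a shift or a turn outside -1 to 1 is refused whole. A call with a gripper value outside its range is refused whole. The fingers move at their own pace and stop on an object; "squeeze" is the grip in N (left out, the last holds). Time passes only in rows, so rows that do not move let the fingers close. It gives the time, the measured TCP pose, the force, the opening and the grip force at its end, in the units of the state.
- state(): the state, without advancing time (a new reading comes with each control period).
- vision.read_camera(name): name is "side" or "top"; returns a dict with "pixels" (400x640x3 uint8, blue, green, red), "range_z" (400x640 float32, mm along the optical axis (not along the pixel's ray), 0 where there is no reading), "vfov" (degrees; the focal length in pixels is half the picture's height over the tangent of half this angle, whatever the lens; pixels are square), "cx", "cy" (the principal point, pixels), "world_to_cam" (4x4, takes a point from world to camera coordinates). Camera axes: x right, y up, looking along -z (the intrinsics and any distortion apply to the point x, -y, -z); pixel columns grow to the right and rows downward; lengths in mm; the calibration is good to about 2 mm. A picture is of the moment at which its call begins.
- order.close_job(): hands the job in; it is judged then, once.
Trained networks look in a picture, given as the dict that the camera call returned (one of the last four; its "shot" number tells which), for a name from the list of things; names that differ only in an ending like _2 or _b are one class to them, and where a whole thing is asked for, a point or a joint stands for the part that bears it (a point fixed in the world has none). Each returns a list of dicts, best first, with "conf" (0 to 1); they miss things now and then, are a little off and sometimes report something else, mostly with a low value. They report only what shows in the picture. A call takes as long as a camera call. They do not tell look-alikes from the thing itself.
- nets.silhouettes(query, picture): "mask" (400x640 bool, what is visible of it) and "bbox" ([left, top, width, height] in pixels, round what is visible of it).
- nets.pinpoint(query, picture): "location" ([column, row] in pixels: a listed point, or the origin of a listed thing).
The state is a dict: "clock": time; "joint_pos": joint angles; "qd": joint speeds; "joint_torque": joint torques, N m; "tcp_pos": TCP position; "eef_rot": TCP orientation; "wrist_force": force on the tool from outside, world axes, zero at the start; "moment": the same for the moment, N m; "finger_gap": finger opening in mm; "grasp_force": force on a finger pad.
Only numpy, scipy, OpenCV 4.12 (cv2) and the standard library are available. Lean on these libraries where they do the work, as an engineer would, in place of code of your own. Each camera call takes 0.05 s, during which the arm holds its last target. There are 200 camera calls.

## Working session

There is one attempt and no reset: what is moved stays moved. The work goes in short steps, Python scripts to look and compute and a tool call to move; the robot and the scene stay as the last step left them, time stands still between calls to the robot, and variables do not carry over. Pictures are saved under pics/ and viewed, at most 10 in all, crops included, and the job is handed in when it is done.

Besides the shell and the picture viewer there is one more tool, called by a JSON object that holds its "api" and its "payload", one argument or row to a line. drive_tool: Moves the arm, as the interface text tells. Shifts and turns lie within -1 to 1; 1 stands for 0.2 m of shift or 45 degrees of turn. Its arguments: {"type":"object","properties":{"rows":{"type":"array","items":{"type":"array","items":{"type":"number"}}},"squeeze":{"type":"number"}},"required":["rows"]}

```bash
mkdir -p pics
cat > h.py <<'E'
import numpy as np, cv2
from bench import state, vision, order, nets, arm
def f(p): return p["pixels"].shape[0]/2/np.tan(np.radians(p["vfov"])/2)
def world(p,c,r,z=None,rng=None):
    """pixel -> world: at height z, or using depth"""
    F=f(p); d=np.array([(c-p["cx"])/F,-(r-p["cy"])/F,-1.0])
    T=np.linalg.inv(np.array(p["world_to_cam"])); o=T[:3,3]; w=T[:3,:3]@d
    if z is not None: return o+w*(z-o[2])/w[2]
    if rng is None: rng=p["range_z"][int(round(r)),int(round(c))]
    return o+w*rng
def cloud(p):
    v,u=np.mgrid[0:400,0:640]; F=f(p); R=p["range_z"]
    d=np.stack([(u-p["cx"])/F,-(v-p["cy"])/F,-np.ones_like(u,float)],-1)*R[...,None]
    T=np.linalg.inv(np.array(p["world_to_cam"])); return d@T[:3,:3].T+T[:3,3]
E
python3 - <<'E'
from h import *
for n in ("top","side"):
    p=vision.read_camera(n); cv2.imwrite(f"pics/{n}0.png",p["pixels"])
    print(n,[k for k in p if k not in("pixels","range_z")],p["vfov"],p["cx"],p["cy"],np.linalg.inv(p["world_to_cam"])[:3].round(2).tolist())
    for k in p:
        if "dist" in k: print(k,p[k])
    for q in ("plug_head","spare_head","fitting_top","fitting","capped_a","rack"):
        for x in nets.pinpoint(q,p)[:3]:
            c,r=x["location"]; print(q,round(x["conf"],2),np.round([c,r]),world(p,c,r).round(0))
print(state())
E
```

```text
top ['vfov', 'cx', 'cy', 'world_to_cam', 'shot'] 47.70603816300464 319.28219104691834 196.9104359493593 [[0.01, 1.0, -0.06, 469.75], [-1.0, 0.01, 0.0, 13.4], [0.0, 0.06, 1.0, 1360.69]]
plug_head 0.62 [417. 266.] [ 351. -277.   47.]
plug_head 0.54 [442. 273.] [ 335. -342.   72.]
plug_head 0.5 [467. 244.] [ 417. -415.   69.]
spare_head 0.43 [441. 210.] [ 511. -337.   83.]
fitting 0.64 [328. 188.] [574. -18.  42.]
fitting 0.27 [323. 189.] [569.  -4.  74.]
capped_a 0.82 [272. 199.] [538. 141.  87.]
capped_a 0.54 [302. 192.] [557.  55. 109.]
capped_a 0.37 [298. 194.] [552.  66. 113.]
rack 0.9 [433. 228.] [ 461. -327.   28.]
side ['vfov', 'cx', 'cy', 'world_to_cam', 'shot'] 44.79595078847669 312.896501704962 199.83875158628496 [[1.0, 0.01, -0.05, 511.58], [-0.04, 0.65, -0.76, -913.06], [0.02, 0.76, 0.65, 863.33]]
plug_head 0.66 [253. 313.] [ 438. -334.   79.]
plug_head 0.64 [214. 300.] [ 344. -235.   -1.]
plug_head 0.64 [204. 324.] [ 345. -354.   77.]
spare_head 0.59 [289. 322.] [ 508. -352.   75.]
fitting_top 0.73 [313. 207.] [570. -11.  70.]
fitting_top 0.41 [378. 347.] [ 684. -375.   15
[... 196 characters left out ...]
[ 473. -355.   36.]
{'clock': 0.7, 'joint_pos': array([-7.65070563e+01,  1.03567424e+01,  9.20743947e+01, -6.23978750e-04,
        7.75657848e+01, -1.18194669e+01]), 'qd': array([ 0.08203246,  0.05998584,  0.0029233 , -0.0691914 ,  0.0402349 ,
       -0.00458982]), 'joint_torque': array([ 4.11730789e-04, -4.33714700e+01, -3.42110753e+01,  7.03788176e-02,
        3.07772239e-02, -1.07572080e-05]), 'tcp_pos': array([ 245.86736998, -519.8075533 ,  238.73673871]), 'eef_rot': array([1.79997112e+02, 1.22690205e-03, 2.53125449e+01]), 'wrist_force': array([0.73427745, 0.07093954, 0.26170873]), 'moment': array([0.01027557, 0.0002306 , 0.024461  ]), 'grasp_force': 0.0, 'finger_gap': 87.97040782500557}
```

Run:
```python
import cv2
a=cv2.imread("pics/top0.png");cv2.imwrite("pics/t1.png",cv2.resize(a[130:330,240:500],None,fx=3,fy=3,interpolation=2))
b=cv2.imread("pics/side0.png");cv2.imwrite("pics/s1.png",cv2.resize(b[130:390,170:430],None,fx=2.3,fy=2.3,interpolation=2))
```

```text
(no output)
```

View pics/t1.png

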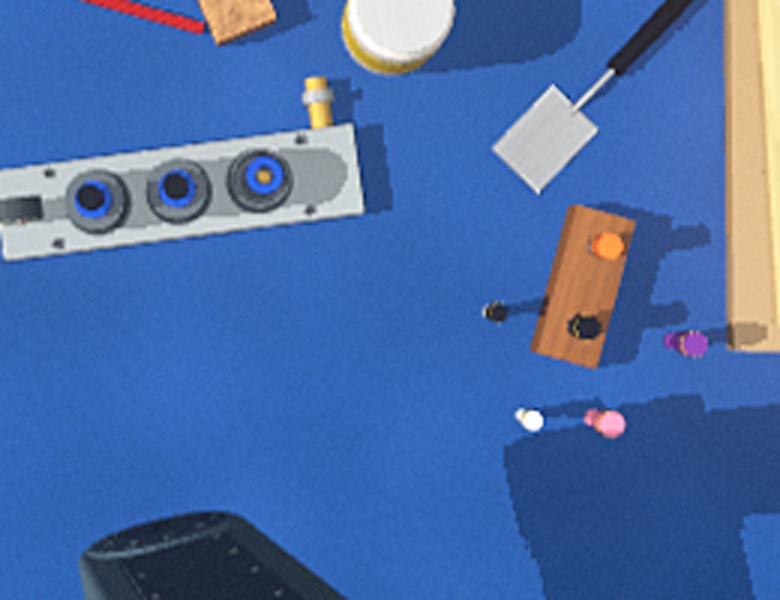

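View pics/side0.png

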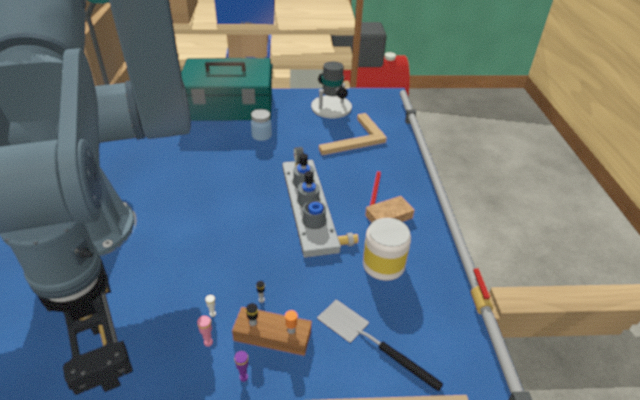

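The top view shows the yellow-banded black plug at about (435,239), orange at (443,212), and the open outlet at about (327,190) with its bore slightly toward −y/+x. The small black look-alike at (405,234) stands on the bench. The side view shows the plug at (252,313) and the outlet at (314,212).

Run:
```python
from h import *
T=[vision.read_camera("top") for _ in range(4)]; S=[vision.read_camera("side") for _ in range(4)]
for n,L,boxp,boxo,boxf,boxa in (("top",T,(422,225,450,252),(432,200,455,222),(310,172,344,208),(255,180,325,215)),("side",S,(243,300,262,325),(282,308,302,332),(298,194,332,232),(0,0,1,1))):
    p=L[0]; im=np.mean([x["pixels"] for x in L],0).astype(np.uint8)
    hsv=cv2.cvtColor(im,cv2.COLOR_BGR2HSV)
    def crop(b): return hsv[b[1]:b[3],b[0]:b[2]]
    def cen(m,b):
        v,u=np.nonzero(m); return u.mean()+b[0],v.mean()+b[1],len(u),(u.max()-u.min()+1,v.max()-v.min()+1)
    h=crop(boxp); m=(h[...,2]<60)|((h[...,0]>18)&(h[...,0]<35)&(h[...,1]>140)&(h[...,2]>90))
    k,l,st,ce=cv2.connectedComponentsWithStats(m.astype(np.uint8)); i=1+st[1:,4].argmax()
    c=cen(l==i,boxp); print(n,"plug",c,world(p,c[0],c[1],z=80 if n=="top" else 68).round(1))
    h=crop(boxo); m=(h[...,0]>=7)&(h[...,0]<15)&(h[...,1]>200)&(h[...,2]>170)
    c=cen(m,boxo); print(n,"orange",c,world(p,c[0],c[1],z=80 if n=="top" else 68).round(1))
    h=crop(boxf); m=(h[...,0]>105)&(h[...,0]<128)&(h[...,1]>190)&(h[...,2]>110)
    k,l,st,ce=cv2.connectedComponentsWithStats(m.astype(np.uint8))
    print(st[1:].tolist(),ce[1:].round(1).tolist())
    if n=="top": np.save("top.npy",im)
    else: np.save("side.npy",im)
    b=boxf; z=cv2.resize(im[b[1]:b[3],b[0]:b[2]],None,fx=12,fy=12,interpolation=cv2.INTER_NEAREST); cv2.imwrite(f"pics/{n}f.png",z)
    C=cloud(p)
    for q,bz in (("rack",(33,40)),("manifold",(22,29))):
        r=nets.silhouettes(q,p)
        if r:
            M=r[0]["mask"]&(abs(C[...,2]-bz[0]-3)<5); P=C[M][:,:2]; R=cv2.minAreaRect(P.astype(np.float32)); print(q,r[0]["conf"],R)
a=cv2.imread("pics/topf.png"); b=cv2.imread("pics/sidef.png"); H=max(a.shape[0],b.shape[0])
pad=lambda x:cv2.copyMakeBorder(x,0,H-x.shape[0],0,0,0)
z=np.hstack([pad(a),pad(b)]); z=cv2.resize(z,None,fx=.94,fy=.94); print(z.shape); cv2.imwrite("pics/f1.png",z)
```

```text
top plug (np.float64(434.7391304347826), np.float64(238.80434782608697), 46, (np.int64(10), np.int64(8))) [ 430.9 -319.5   80. ]<stdin>:8: RuntimeWarning: Mean of empty slice.
  ret = ret.dtype.type(ret / rcount)
Traceback (most recent call last):
ValueError: zero-size array to reduction operation maximum which has no identity
```

Run:
```python
from h import *
T=[vision.read_camera("top") for _ in range(4)]; 
S=[vision.read_camera("side") for _ in range(4)]
def comp(m):
    k,l,st,ce=cv2.connectedComponentsWithStats(m.astype(np.uint8)); i=1+st[1:,4].argmax(); return ce[i],st[i]
for n,L,boxp,boxo,boxf in (("top",T,(422,225,450,252),(432,200,455,222),(310,172,344,208)),("side",S,(243,300,262,325),(282,308,302,332),(298,194,332,232))):
    p=L[0]; im=np.mean([x["pixels"] for x in L],0).astype(np.uint8)
    hsv=cv2.cvtColor(im,cv2.COLOR_BGR2HSV)
    def crop(b): return hsv[b[1]:b[3],b[0]:b[2]]
    h=crop(boxp); c,st=comp((h[...,2]<60)|((h[...,0]>18)&(h[...,0]<35)&(h[...,1]>140)&(h[...,2]>90)))
    c=c+boxp[:2]; print(n,"plug",c,st,world(p,*c,z=80 if n=="top" else 68).round(1))
    h=crop(boxo); c,st=comp((h[...,0]>=4)&(h[...,0]<22)&(h[...,1]>190)&(h[...,2]>150))
    c=c+boxo[:2]; print(n,"orange",c,st,world(p,*c,z=80 if n=="top" else 68).round(1))
    b=boxf; cv2.imwrite(f"pics/{n}f.png",cv2.resize(im[b[1]:b[3],b[0]:b[2]],None,fx=11,fy=11,interpolation=cv2.INTER_NEAREST))
    C=cloud(p)
    for q,bz in (("rack",35),("manifold",25)):
        for _ in range(1):
            q2=L[0]; r=nets.silhouettes(q,q2)
            if r:
                M=r[0]["mask"]&(abs(C[...,2]-bz)<6); P=C[M]; print(q,r[0]["conf"],np.median(P[:,2]),cv2.minAreaRect(P[:,:2].astype(np.float32)))
a=cv2.imread("pics/topf.png"); b=cv2.imread("pics/sidef.png"); H=max(a.shape[0],b.shape[0])
pad=lambda x:cv2.copyMakeBorder(x,0,H-x.shape[0],0,0,0)
z=np.hstack([pad(a),pad(b)]); print(z.shape); cv2.imwrite("pics/f1.png",z)
```

```text
top plug [434.7  238.74] [ 8 10 10  8 50] [ 431.  -319.4   80. ]
top orange [438.44444444 211.77777778] [6 9 2 6 9] [ 507.3 -330.4   80. ]Traceback (most recent call last):
  File "<stdin>", line 18, in <module>
ValueError: only the last four pictures can be asked about
```

```bash
cat > m.py <<'E'
from h import *
def comp(m):
    k,l,st,ce=cv2.connectedComponentsWithStats(m.astype(np.uint8)); i=1+st[1:,4].argmax(); return ce[i],st[i]
for n,boxp,boxo,boxf in (("top",(422,225,450,252),(432,200,455,222),(310,172,344,208)),("side",(243,300,262,325),(282,308,302,332),(298,194,332,232))):
    L=[vision.read_camera(n) for _ in range(4)]
    p=L[0]; im=np.mean([x["pixels"] for x in L],0).astype(np.uint8)
    hsv=cv2.cvtColor(im,cv2.COLOR_BGR2HSV)
    def crop(b): return hsv[b[1]:b[3],b[0]:b[2]]
    h=crop(boxp); c,st=comp((h[...,2]<60)|((h[...,0]>18)&(h[...,0]<35)&(h[...,1]>140)&(h[...,2]>90)))
    c=c+boxp[:2]; print(n,"plug",c,st,world(p,*c,z=80 if n=="top" else 68).round(1))
    b=boxo; o=im[b[1]:b[3],b[0]:b[2]].astype(int); c,st=comp(o[...,2]-o[...,0]>130)
    c=c+boxo[:2]; print(n,"orange",c,st,world(p,*c,z=80 if n=="top" else 68).round(1))
    b=boxf; cv2.imwrite(f"pics/{n}f.png",cv2.resize(im[b[1]:b[3],b[0]:b[2]],None,fx=11,fy=11,interpolation=cv2.INTER_NEAREST))
    C=cloud(p)
    for q,bz in (("rack",35),("manifold",25)):
        r=nets.silhouettes(q,p)
        if r:
            M=r[0]["mask"]&(abs(C[...,2]-bz)<6); P=C[M]; print(q,r[0]["conf"],np.median(P[:,2]),cv2.minAreaRect(P[:,:2].astype(np.float32)))
    # collar top by height, blue
    M=np.zeros(C.shape[:2],bool); M[boxf[1]:boxf[3],boxf[0]:boxf[2]]=1
    B=M&(abs(C[...,2]-75)<6); print("collar-height pts",B.sum(),np.median(C[B],0))
    H=M&(abs(C[...,2]-67)<4); print("housing rim pts",H.sum(),cv2.minEnclosingCircle(C[H][:,:2].astype(np.float32)) if H.any() else 0)
a=cv2.imread("pics/topf.png"); b=cv2.imread("pics/sidef.png"); H=max(a.shape[0],b.shape[0])
pad=lambda x:cv2.copyMakeBorder(x,0,H-x.shape[0],0,0,0)
z=np.hstack([pad(a),pad(b)]); print(z.shape); cv2.imwrite("pics/f1.png",z)
E
python3 m.py
```

```text
top plug [434.95833333 238.79166667] [ 8 10 10  8 48] [ 430.9 -320.1   80. ]
top orange [442.14102564 211.56410256] [ 5  7 11 10 78] [ 508.  -340.9   80. ]
rack 0.97 34.925149575945056 ((470.3021240234375, -332.34326171875), (61.95240020751953, 148.53614807128906), 75.06317901611328)
manifold 0.71 24.709512875039763 ((583.2914428710938, 69.9267578125), (137.77671813964844, 359.42315673828125), 8.268311500549316)
collar-height pts 105 [572.03282139 -16.88248914  74.22368909]
housing rim pts 85 ((571.0123291015625, -12.717982292175293), 28.756196975708008)
side plug [251.69444444 311.82407407] [  3   5  12  15 108] [ 434.6 -321.8   68. ]
side orange [290.40697674 316.37209302] [ 3  4 11 10 86] [ 511.  -334.8   68. ]
rack 0.76 35.49424084636871 ((472.22998046875, -331.87445068359375), (64.35871124267578, 151.2611083984375), 74.19012451171875)
manifold 0.55 25.63702837544156 ((581.1923828125, 72.50767517089844), (136.97279357910156, 366.0348815917969), 9.35975456237793)
collar-height pts 132 [573.85280089 -18.34607248  74.02037168]
housing rim pts 184 ((565.2362060546875, 3.1509628295898438), 46.87200164794922)
(418, 748, 3)
```

View pics/f1.png

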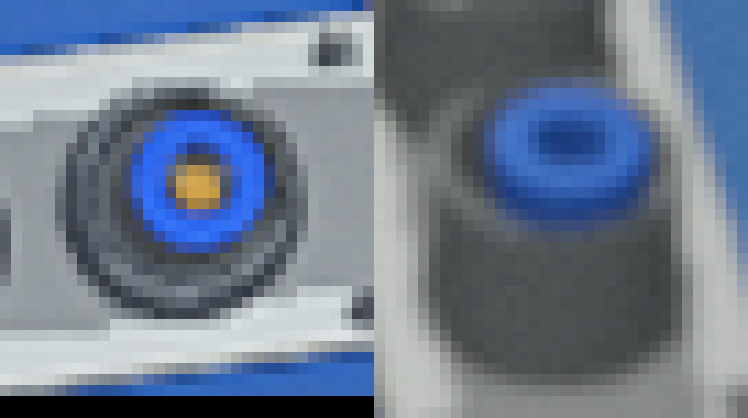

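The top crop shows the blue collar concentric with its bore, centred at crop pixel (201,181), which is about (327.8,188.0) in the image. The side crop shows the bore at about (315,206). The plug and orange heads are 80 mm apart at −15°, which fits the rack holes. I'll turn the tool to close across the rack.

{"api": "drive_tool", "payload": {
  "rows": [
    [0.09,0,0,0,0.15],
    [0.09,0,0,0,0.15],
    [0.09,0,0,0,0.15],
    [0.09,0,0,0,0.15],
    [0.09,0,0,0,0.15],
    [0.09,0,0,0,0.15]
  ],
  "squeeze": 40
}}

```text
clock: 2.6
tcp_pos: [245.9, -519.8, 238.7]
eef_rot: [-180.0, -0.0, -15.5]
wrist_force: [0.2, -0.8, -0.4]
finger_gap: 50.2
grasp_force: 0.0
```

```bash
cat >> h.py <<'E'
from scipy.spatial.transform import Rotation as Rt
def to(x,y,z):
    s=state(); R=Rt.from_euler("xyz",s["eef_rot"],degrees=True); d=R.inv().apply(np.array([x,y,z])-s["tcp_pos"])/200
    print("t",round(s["clock"],2),"tcp",s["tcp_pos"].round(2),"rot",s["eef_rot"].round(2),"F",s["wrist_force"].round(1),"gap",round(s["finger_gap"],1),"gf",round(s["grasp_force"],1),"units",d.round(4))
E
python3 - <<'E'
from h import *
to(432,-320.5,150)
# bore centre from both cameras by colour
for n,b in (("top",(310,172,344,208)),("side",(298,194,332,232))):
    p=vision.read_camera(n); im=p["pixels"].astype(int)[b[1]:b[3],b[0]:b[2]]
    m=((im[...,0]-im[...,2]>75)&(im[...,0]>120)).astype(np.uint8); k,l,st,ce=cv2.connectedComponentsWithStats(m)
    C=np.argwhere(l==1+st[1:,4].argmax())[:,::-1]+b[:2]
    if n=="top": e=cv2.fitEllipse(cv2.convexHull(C.astype(np.float32))); print(e,world(p,*e[0],z=75))
    print(n,st[1:].tolist()); print(world(p,327.8,188.,z=75) if n=="top" else world(p,315.05,206.2,z=75))
E
```

```text
t 2.6 tcp [ 245.87 -519.79  238.72] rot [-180.     -0.    -15.52] F [ 0.2 -0.8 -0.4] gap 50.2 gf 0.0 units [ 0.6301 -1.2091  0.4436]
((327.7436828613281, 187.84619140625), (12.248991966247559, 12.696806907653809), 11.838403701782227) [572.21284522 -16.02091864  75.        ]
top [[0, 0, 33, 5, 102], [12, 10, 13, 13, 104], [7, 32, 27, 4, 67]]
[571.7748673  -16.18577196  75.        ]
side [[27, 0, 7, 21, 82], [10, 8, 15, 12, 144]]
[574.82465926 -15.04131236  75.        ]
```

{"api": "drive_tool", "payload": {
  "rows": [
    [0.09,0.079,-0.151,0.055,0],
    [0.09,0.079,-0.151,0.055,0],
    [0.09,0.079,-0.151,0.055,0],
    [0.09,0.079,-0.151,0.055,0],
    [0.09,0.079,-0.151,0.055,0],
    [0.09,0.079,-0.151,0.055,0],
    [0.09,0.079,-0.151,0.055,0],
    [0.09,0.077,-0.152,0.055,0],
    [0.09,0,0,0,0],
    [0.09,0,0,0,0]
  ]
}}

```text
clock: 3.53
tcp_pos: [431.4, -317.7, 150.0]
eef_rot: [-180.0, 0.1, -14.8]
wrist_force: [0.2, -0.2, 0.8]
finger_gap: 48.1
grasp_force: 0.0
```

Run:
```python
from h import *
to(432,-320.5,53)
p=vision.read_camera("side"); q=vision.read_camera("top")
a=cv2.resize(p["pixels"][230:380,170:330],None,fx=2.4,fy=2.4); b=cv2.resize(q["pixels"][160:310,370:530],None,fx=2.4,fy=2.4)
cv2.imwrite("pics/g1.png",np.hstack([a,b]))
```

```text
t 3.53 tcp [ 431.36 -317.73  150.02] rot [-1.7995e+02  8.0000e-02 -1.4790e+01] F [ 0.2 -0.2  0.8] gap 48.1 gf 0.0 units [0.0073 0.013  0.4851]
```

View pics/g1.png

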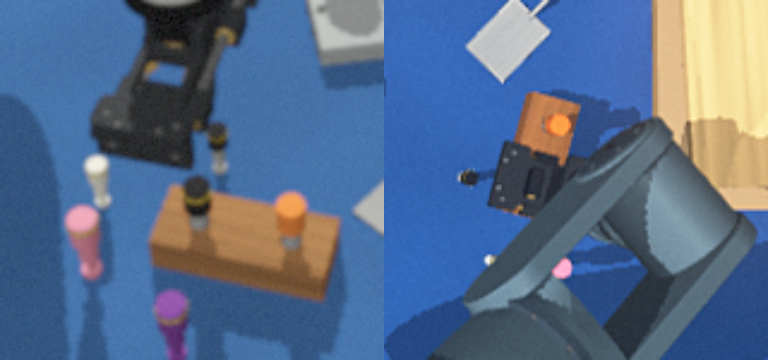

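The gripper hangs over the rack behind the banded plug, with fingers clear of the look-alikes. I'll correct about 3 mm and descend.

{"api": "drive_tool", "payload": {
  "rows": [
    [0.09,0.007,0.013,0,0],
    [0.09,0,0,0.1,0],
    [0.09,0,0,0.1,0],
    [0.09,0,0,0.1,0],
    [0.09,0,0,0.085,0],
    [0.09,0,0,0.05,0],
    [0.09,0,0,0.05,0],
    [0.09,0,0,0,0],
    [0.09,0,0,0,0]
  ]
}}

```text
clock: 4.38
tcp_pos: [431.3, -322.9, 53.9]
eef_rot: [180.0, 0.0, -15.2]
wrist_force: [-0.1, 0.2, 0.1]
finger_gap: 48.0
grasp_force: 0.0
```

Run:
```python
from h import *
to(432,-320.5,53)
p=vision.read_camera("side")
cv2.imwrite("pics/g2.png",cv2.resize(p["pixels"][270:360,200:330],None,fx=5,fy=5))
```

```text
t 4.38 tcp [ 431.33 -322.94   53.91] rot [180.     0.   -15.22] F [-0.1  0.2  0.1] gap 48.0 gf 0.0 units [ 0.     -0.0127  0.0045]
```

View pics/g2.png

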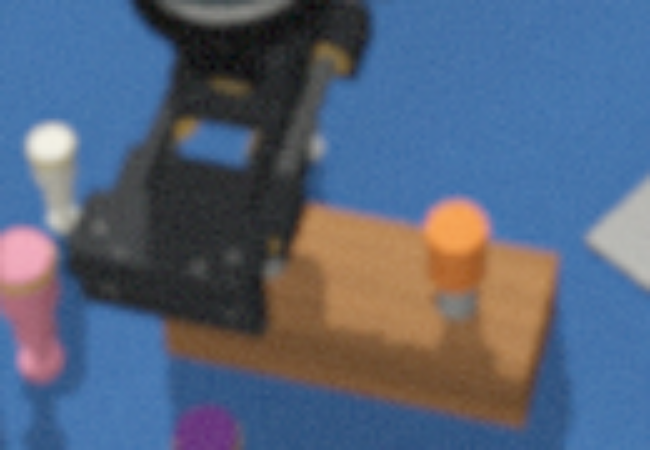

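The fingers straddle the plug at the rack's left end, and orange is clear. I'll correct y and close softly.

{"api": "drive_tool", "payload": {
  "rows": [
    [0.09,0,-0.012,0,0],
    [0.09,0,0,0,0],
    [-0.5,0,0,0,0],
    [-0.5,0,0,0,0],
    [-0.5,0,0,0,0],
    [-0.5,0,0,0,0],
    [-0.5,0,0,0,0],
    [-0.5,0,0,0,0],
    [-0.5,0,0,0,0]
  ],
  "squeeze": 10
}}

```text
clock: 5.18
tcp_pos: [432.3, -320.1, 53.9]
eef_rot: [180.0, -0.0, -15.2]
wrist_force: [-0.1, 0.5, 0.9]
finger_gap: 23.5
grasp_force: 10.0
```

{"api": "drive_tool", "payload": {
  "rows": [
    [-1,0,0,0,0],
    [-1,0,0,0,0],
    [-1,0,0,0,0],
    [-1,0,0,-0.02,0],
    [-1,0,0,-0.08,0],
    [-1,0,0,-0.1,0],
    [-1,0,0,-0.1,0],
    [-1,0,0,-0.1,0],
    [-1,0,0,-0.1,0],
    [-1,0,0,-0.1,0],
    [-1,0,0,0,0]
  ],
  "squeeze": 50
}}

```text
clock: 6.1
tcp_pos: [433.7, -321.7, 177.9]
eef_rot: [179.8, -0.3, -15.2]
wrist_force: [1.0, -0.4, -0.4]
finger_gap: 22.9
grasp_force: 50.0
```

Run:
```python
from h import *
to(573,-15.5,174)
```

```text
t 6.1 tcp [ 433.71 -321.72  177.87] rot [179.78  -0.32 -15.18] F [ 1.  -0.4 -0.4] gap 22.9 gf 50.0 units [ 0.2712 -1.6601  0.0147]
```

{"api": "drive_tool", "payload": {
  "rows": [
    [-1,0.027,-0.166,0,0],
    [-1,0.027,-0.166,0,0],
    [-1,0.027,-0.166,0,0],
    [-1,0.027,-0.166,0,0],
    [-1,0.027,-0.166,0,0],
    [-1,0.027,-0.166,0,0],
    [-1,0.027,-0.166,0,0],
    [-1,0.027,-0.166,0,0],
    [-1,0.027,-0.166,0,0],
    [-1,0.027,-0.166,0,0],
    [-1,0,0,0,0],
    [-1,0,0,0,0]
  ]
}}

```text
clock: 7.1
tcp_pos: [570.8, -12.1, 172.3]
eef_rot: [180.0, 0.1, -15.0]
wrist_force: [-0.9, -0.9, -0.7]
finger_gap: 22.9
grasp_force: 50.0
```

{"api": "drive_tool", "payload": {
  "rows": [
    [-1,0,0,0.1,0],
    [-1,0,0,0.1,0],
    [-1,0,0,0,0],
    [-1,0,0,0,0]
  ]
}}

```text
clock: 7.43
tcp_pos: [569.5, -14.6, 132.2]
eef_rot: [180.0, 0.2, -15.3]
wrist_force: [-0.2, 0.0, -0.1]
finger_gap: 22.6
grasp_force: 50.0
```

Run:
```python
from h import *
to(573,-15.5,130)
p=vision.read_camera("side")
print([(x["conf"],np.round(x["location"],1)) for x in nets.pinpoint("plug_tip",p)[:3]])
w=np.array(p["world_to_cam"])@np.append(state()["tcp_pos"]-[0,0,46.9],1); print("expected tip px",p["cx"]+f(p)*w[0]/-w[2],p["cy"]-f(p)*w[1]/-w[2])
cv2.imwrite("pics/i1.png",cv2.resize(p["pixels"][150:240,260:370],None,fx=6.5,fy=6.5,interpolation=cv2.INTER_NEAREST))
```

```text
t 7.43 tcp [569.52 -14.64 132.18] rot [179.98   0.23 -15.27] F [-0.2  0.  -0.1] gap 22.6 gf 50.0 units [ 0.018  -0.0004  0.0108]
[(0.86, array([242.1, 379.9])), (0.79, array([207.3, 342.4])), (0.64, array([311.8, 201.5]))]
expected tip px 313.78483517563603 202.28609317601493
```

View pics/i1.png

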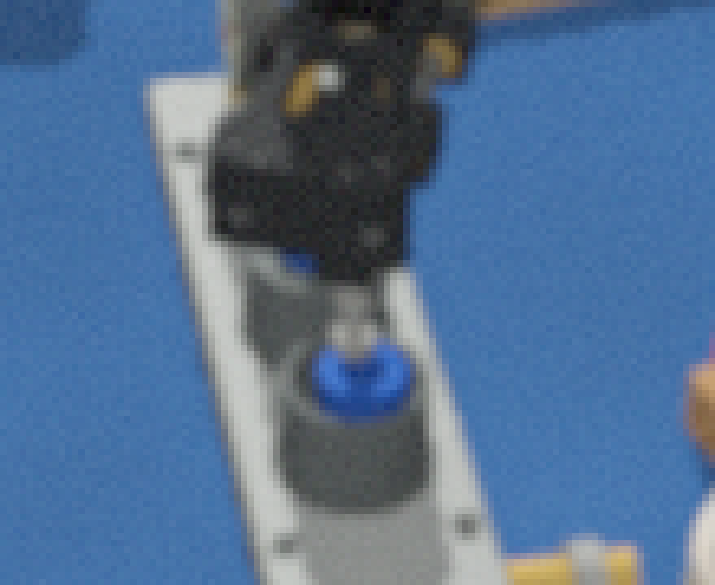

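The stem sits about 1.8 px left of the collar centre (crop 352 against 364), so I shift about +4.5 mm in x and then feel downward.

{"api": "drive_tool", "payload": {
  "rows": [
    [-1,0.023,-0.002,0,0],
    [-1,0,0,0.02,0],
    [-1,0,0,0.015,0],
    [-1,0,0,0,0],
    [-1,0,0,0,0]
  ]
}}

```text
clock: 7.95
tcp_pos: [575.5, -14.5, 126.5]
eef_rot: [180.0, 0.0, -15.2]
wrist_force: [-0.3, 0.2, 0.3]
finger_gap: 22.9
grasp_force: 50.0
```

{"api": "drive_tool", "payload": {
  "rows": [
    [-1,0,0,0.005,0],
    [-1,0,0,0.005,0],
    [-1,0,0,0.005,0],
    [-1,0,0,0,0]
  ]
}}

```text
clock: 8.28
tcp_pos: [575.6, -14.5, 123.5]
eef_rot: [180.0, 0.0, -15.2]
wrist_force: [-0.7, -0.2, -0.7]
finger_gap: 22.9
grasp_force: 50.0
```

{"api": "drive_tool", "payload": {
  "rows": [
    [-1,-0.006,0.007,0,0],
    [-1,0,0,0.005,0],
    [-1,0,0,0.005,0],
    [-1,0,0,0.005,0],
    [-1,0,0,0,0]
  ]
}}

```text
clock: 8.7
tcp_pos: [574.1, -15.6, 120.5]
eef_rot: [-180.0, 0.0, -15.2]
wrist_force: [-1.0, 0.5, -0.0]
finger_gap: 23.0
grasp_force: 50.0
```

{"api": "drive_tool", "payload": {
  "rows": [
    [-1,0,0,0.005,0],
    [-1,0,0,0.005,0],
    [-1,0,0,0,0]
  ]
}}

```text
clock: 8.95
tcp_pos: [574.0, -15.4, 118.4]
eef_rot: [-180.0, 0.0, -15.2]
wrist_force: [-0.5, 0.4, -0.5]
finger_gap: 22.9
grasp_force: 50.0
```

{"api": "drive_tool", "payload": {
  "rows": [
    [-1,0,0,0.005,0],
    [-1,0,0,0.005,0],
    [-1,0,0,0.005,0],
    [-1,0,0,0.005,0],
    [-1,0,0,0,0]
  ]
}}

```text
clock: 9.37
tcp_pos: [574.0, -15.5, 114.4]
eef_rot: [-180.0, 0.0, -15.2]
wrist_force: [-0.5, 1.5, -0.6]
finger_gap: 22.9
grasp_force: 50.0
```

It's in the bore. Continuing to just above the catches.

{"api": "drive_tool", "payload": {
  "rows": [
    [-1,0,0,0.01,0],
    [-1,0,0,0.01,0],
    [-1,0,0,0.01,0],
    [-1,0,0,0.01,0],
    [-1,0,0,0.01,0],
    [-1,0,0,0.01,0],
    [-1,0,0,0,0]
  ]
}}

```text
clock: 9.95
tcp_pos: [573.9, -15.5, 102.1]
eef_rot: [-180.0, 0.0, -15.2]
wrist_force: [-1.0, 1.3, -1.2]
finger_gap: 22.6
grasp_force: 50.0
```

```bash
python3 -c "
from h import *
to(574,-15.5,96); print(state()['moment'])"
```

```text
t 9.95 tcp [573.95 -15.51 102.14] rot [-1.800e+02  4.000e-02 -1.519e+01] F [-1.   1.3 -1.2] gap 22.6 gf 50.0 units [ 0.0003 -0.0001  0.0307]
[0.4802441  0.14161395 0.00890079]
```

{"api": "drive_tool", "payload": {
  "rows": [
    [-1,0,0,0.005,0],
    [-1,0,0,0.005,0],
    [-1,0,0,0.005,0],
    [-1,0,0,0.005,0],
    [-1,0,0,0,0]
  ]
}}

```text
clock: 10.37
tcp_pos: [574.3, -15.5, 98.9]
eef_rot: [-180.0, -0.0, -15.2]
wrist_force: [-1.4, 3.2, 3.0]
finger_gap: 22.9
grasp_force: 50.0
```

{"api": "drive_tool", "payload": {
  "rows": [
    [-1,0,0,0.005,0],
    [-1,0,0,0.005,0],
    [-1,0,0,0.005,0],
    [-1,0,0,0,0]
  ]
}}

```text
clock: 10.7
tcp_pos: [575.3, -15.7, 97.3]
eef_rot: [-180.0, -0.1, -15.2]
wrist_force: [-2.9, 3.4, 9.6]
finger_gap: 22.9
grasp_force: 50.0
```

{"api": "drive_tool", "payload": {
  "rows": [
    [-1,0,0,0.005,0],
    [-1,0,0,0.005,0],
    [-1,0,0,0,0]
  ]
}}

```text
clock: 10.95
tcp_pos: [575.5, -15.7, 95.9]
eef_rot: [-180.0, -0.2, -15.2]
wrist_force: [-4.2, 3.3, 14.8]
finger_gap: 22.6
grasp_force: 50.0
```

{"api": "drive_tool", "payload": {
  "rows": [
    [-1,0,0,0.005,0],
    [-1,0,0,0.005,0],
    [-1,0,0,0,0]
  ]
}}

```text
clock: 11.2
tcp_pos: [574.9, -15.5, 93.4]
eef_rot: [-180.0, -0.1, -15.2]
wrist_force: [-3.3, 4.1, 4.2]
finger_gap: 22.5
grasp_force: 50.0
```

{"api": "drive_tool", "payload": {
  "rows": [
    [-1,0,0,0.005,0],
    [-1,0,0,0.005,0],
    [-1,0,0,0.005,0],
    [-1,0,0,0.005,0],
    [-1,0,0,0,0]
  ]
}}

```text
clock: 11.62
tcp_pos: [574.6, -15.5, 88.3]
eef_rot: [-180.0, -0.0, -15.2]
wrist_force: [-2.6, 3.1, 4.7]
finger_gap: 22.8
grasp_force: 50.0
```

{"api": "drive_tool", "payload": {
  "rows": [
    [-1,0,0,0.005,0],
    [-1,0,0,0.005,0],
    [-1,0,0,0,0]
  ]
}}

```text
clock: 11.87
tcp_pos: [574.3, -15.4, 86.0]
eef_rot: [-180.0, -0.0, -15.2]
wrist_force: [-1.1, 3.2, 1.4]
finger_gap: 22.9
grasp_force: 50.0
```

{"api": "drive_tool", "payload": {
  "rows": [
    [-1,0,0,0.005,0],
    [-1,0,0,0.005,0],
    [-1,0,0,0,0]
  ]
}}

```text
clock: 12.12
tcp_pos: [574.4, -15.4, 83.8]
eef_rot: [-180.0, -0.0, -15.2]
wrist_force: [-1.7, 4.6, 3.9]
finger_gap: 23.0
grasp_force: 50.0
```

{"api": "drive_tool", "payload": {
  "rows": [
    [-1,0,0,0.005,0],
    [-1,0,0,0,0]
  ]
}}

```text
clock: 12.28
tcp_pos: [574.4, -15.4, 82.8]
eef_rot: [-180.0, -0.0, -15.2]
wrist_force: [-1.7, 4.1, 4.5]
finger_gap: 22.7
grasp_force: 50.0
```

{"api": "drive_tool", "payload": {
  "rows": [
    [-1,0,0,0.005,0],
    [-1,0,0,0,0]
  ]
}}

```text
clock: 12.45
tcp_pos: [574.5, -15.4, 82.1]
eef_rot: [-180.0, -0.0, -15.2]
wrist_force: [-2.3, 5.4, 7.0]
finger_gap: 22.6
grasp_force: 50.0
```

{"api": "drive_tool", "payload": {
  "rows": [
    [-1,0,0,0.005,0],
    [-1,0,0,0,0],
    [-1,0,0,0,0]
  ]
}}

```text
clock: 12.7
tcp_pos: [574.9, -15.5, 82.0]
eef_rot: [-180.0, -0.1, -15.2]
wrist_force: [-3.2, 4.7, 12.3]
finger_gap: 22.9
grasp_force: 50.0
```

Hard stop felt, so it's fully home. Now the tug, in steps.

{"api": "drive_tool", "payload": {
  "rows": [
    [-1,0,0,-0.01,0],
    [-1,0,0,-0.01,0],
    [-1,0,0,-0.01,0],
    [-1,0,0,0,0]
  ]
}}

```text
clock: 13.03
tcp_pos: [573.8, -15.4, 86.0]
eef_rot: [-180.0, 0.1, -15.2]
wrist_force: [0.4, 4.1, -0.9]
finger_gap: 22.8
grasp_force: 50.0
```

{"api": "drive_tool", "payload": {
  "rows": [
    [-1,0,0,-0.005,0],
    [-1,0,0,-0.005,0],
    [-1,0,0,0,0]
  ]
}}

```text
clock: 13.28
tcp_pos: [573.5, -15.3, 87.7]
eef_rot: [-180.0, 0.1, -15.2]
wrist_force: [0.9, 5.2, -9.6]
finger_gap: 22.8
grasp_force: 50.0
```

Caught: the pull is 9.6 N. Pulling a little more.

{"api": "drive_tool", "payload": {
  "rows": [
    [-1,0,0,-0.005,0],
    [-1,0,0,-0.004,0],
    [-1,0,0,0,0],
    [-1,0,0,0,0]
  ]
}}

```text
clock: 13.62
tcp_pos: [573.5, -15.4, 89.7]
eef_rot: [-180.0, 0.1, -15.2]
wrist_force: [0.8, 4.0, -13.7]
finger_gap: 22.7
grasp_force: 50.0
```

{"api": "drive_tool", "payload": {
  "rows": [
    [-1,0,0,0,0],
    [-1,0,0,0,0],
    [-1,0,0,0.01,0],
    [-1,0,0,0.01,0],
    [-1,0,0,0.002,0],
    [-1,0,0,0,0]
  ]
}}

```text
clock: 14.12
tcp_pos: [574.2, -15.6, 86.5]
eef_rot: [180.0, 0.0, -15.2]
wrist_force: [-1.1, 5.2, -7.1]
finger_gap: 22.7
grasp_force: 50.0
```

{"api": "drive_tool", "payload": {
  "rows": [
    [-1,0,0,0.006,0],
    [-1,0,0,0.002,0],
    [-1,0,0,0,0]
  ]
}}

```text
clock: 14.37
tcp_pos: [574.6, -15.7, 85.9]
eef_rot: [180.0, -0.0, -15.2]
wrist_force: [-4.3, 5.8, -1.3]
finger_gap: 22.6
grasp_force: 50.0
```

Unloaded. Opening, then retreating straight up.

{"api": "drive_tool", "payload": {
  "rows": [
    [0.0,0,0,0,0],
    [0.0,0,0,0,0],
    [0.0,0,0,0,0],
    [0.0,0,0,0,0],
    [0.0,0,0,0,0],
    [0.0,0,0,0,0]
  ]
}}

```text
clock: 14.87
tcp_pos: [574.6, -16.0, 84.9]
eef_rot: [180.0, -0.1, -15.2]
wrist_force: [0.2, -0.1, -0.6]
finger_gap: 43.8
grasp_force: 0.0
```

{"api": "drive_tool", "payload": {
  "rows": [
    [0.0,0,0,-0.05,0],
    [0.0,0,0,-0.1,0],
    [0.0,0,0,-0.1,0],
    [0.0,0,0,-0.1,0],
    [0.0,0,0,-0.1,0],
    [0.0,0,0,-0.1,0],
    [0.0,-0.1,0.15,0,0],
    [0.0,-0.1,0.15,0,0],
    [0.0,-0.1,0.15,0,0],
    [0.0,-0.1,0.15,0,0],
    [0.0,-0.1,0.15,0,0],
    [0.0,0,0,0,0]
  ]
}}

```text
clock: 15.87
tcp_pos: [435.1, -137.1, 195.0]
eef_rot: [179.9, 0.1, -15.4]
wrist_force: [0.4, 0.2, 0.4]
finger_gap: 43.5
grasp_force: 0.0
```

Run:
```python
from h import *
to(574,-15.5,200)
p=vision.read_camera("side"); q=vision.read_camera("top")
a=cv2.resize(p["pixels"][150:250,260:360],None,fx=4,fy=4); b=cv2.resize(q["pixels"][140:240,270:370],None,fx=4,fy=4)
cv2.imwrite("pics/e1.png",np.hstack([a,b]))
C=cloud(q); P=C[180:200,318:340].reshape(-1,3); P=P[P[:,2]>100]; print(len(P),np.median(P,0),P[:,2].max())
```

```text
t 15.87 tcp [ 435.05 -137.06  195.02] rot [ 1.7989e+02  5.0000e-02 -1.5390e+01] F [0.4 0.2 0.4] gap 43.5 gf 0.0 units [ 0.5085 -0.7704 -0.0269]
59 [574.20368884 -15.94840675 113.23040025] 1360.6897624625205
```

View pics/e1.png

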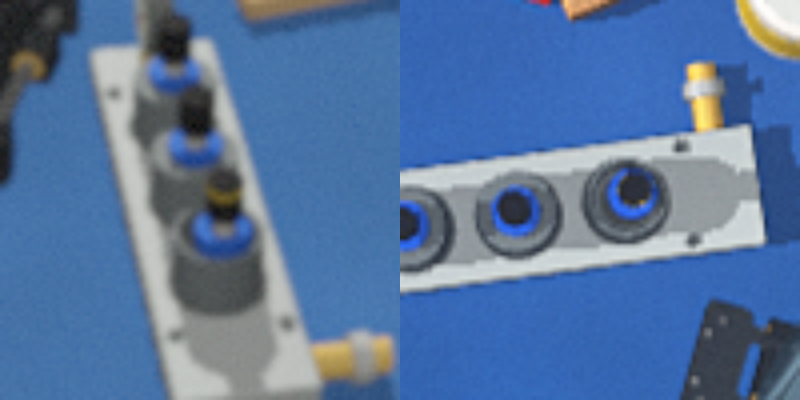

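The picture shows the banded plug upright in the open outlet (side crop (222,195), top crop (632,188)). Its top is at 113 mm against about 114 mm expected for a locked plug, and the gripper is clear.

```bash
python3 -c "
from bench import order
print(order.close_job())"
```

```text
the job is handed in; nothing more can be done
None
```

The yellow-banded plug is locked in the open outlet: I pushed it to the hard stop, tugged it upward with about 13.7 N and it held, then released it with the gripper clear, and handed the job in at about 16 s; no verdict came back.

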